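# Pull the draught shield shut with the hook pole

## Robot

A 7-joint arm with a two-finger parallel gripper is mounted at the origin on the work surface. World frame = base frame: x ahead of the robot, y to its left, z up, the work surface at z = 0. Lengths are in m, angles in degrees, forces in N, time in s.
With the tool pointing down it reaches from about 0.35 to 0.9 m from the base axis. Payload 19.9 kg.
Tool frame: the origin (TCP) lies between the finger pads; the fingertips stand 8 mm ahead of it and the grasp point (between the pads) lies 11 mm behind it (bot.tcp_to_tips is the distance from the TCP to the fingertips, in m); z points along the fingers, y is the direction in which the jaws open and shut (so a half turn about z gives the same grasp; the last joint's range is limited). The gripper opens to 94 mm and grips with 3 to 60 N. Pads are 16 mm wide; open, the fingers measure 119 mm over their backs; the gripper's body (75 mm by 177 mm) begins 78 mm behind the grasp point.
Start: joints at [-75.373, 23.915, -0.59, 92.452, 0.269, 63.638, -3.037], TCP at [0.183, 0.598, 0.213] pointing down, gripper open.
Joint ranges: [-161.28, 161.28], [-22.2, 115.67], [-73.04, 71.86], [3.21, 147.25], [-68.34, 248.33], [10.77, 114.83], [-161.83, 161.83]. Speed limits (degrees/s): [108.29, 108.29, 136.94, 136.94, 172.46, 172.46, 172.46].

## Interface

Orientations are given as [roll, pitch, yaw] about the fixed x, y, z axes, in that order (R = Rz(yaw) Ry(pitch) Rx(roll)).
In Python, from rig import bot gives the robot as it stands.
- The arm moves only by the tool move_arm, never from a script. Its argument "plan" is a list of rows, each an object of numbers: "jaw": the finger opening in mm, from 0 to 94; "x", "y", "z": the shift along the tool's x, y, z in units of 50 mm (1.0 is 50 mm); "turn": the turn about the tool's z in degrees. In form: [{"jaw": .., "x": .., "y": .., "z": .., "turn": ..}, ...]. A call has 1 to 10 rows; each row shifts and turns the pose as measured when the row begins, along the tool's axes as they then stand; what a row does not reach is not made up. A row lasts 1/8 s, in which the tool goes at most 62.5 mm and 10.7 degrees, less where a joint would pass 70% of its speed; a pose out of reach is approached as far as the arm can. A call is refused whole if a number of a shift passes 1 or a number of a turn 10.7, either way. A call with a gripper value outside its range is refused whole. The fingers move at their own pace and stop on an object; "squeeze" is the grip in N (left out, the last holds). Time passes only in rows, so rows that do not move let the fingers close. It gives the time, the measured TCP pose, the force and the opening at its end, in the units of the state.
- bot.observe(): the state, without advancing time (a new reading comes with each control period).
- bot.camera(name): name is "scene" or "top" or "wrist"; returns (picture, depth): 420x560x3 uint8, red, green, blue; 420x560 float32, m along the optical axis (not along the pixel's ray), 0 where there is no reading.
- bot.get_calibration(name): a dict with "camera_matrix" (3x3 intrinsics, pixels), "R" (3x3) and "t" (3): a world point X has camera coordinates R X + t. Camera axes: x right, y down, z forward; pixel columns grow to the right and rows downward; lengths in m; the calibration is good to about 2 mm. A picture is of the moment at which its call begins: read the wrist's pose just before it. get_calibration takes no time and is no camera call; for the wrist camera it gives the pose at the moment of the call.
- bot.hand_in(): hands the job in, once; it reports no verdict.
The state is a dict: "clock": time; "joints": joint angles; "joint_vel": joint speeds; "joint_torque": joint torques, N m; "ee_pos": TCP position; "ee_rot": TCP orientation; "ft_force": force on the tool from outside, world axes, zero at the start; "wrist_torque": the same for the moment, N m; "gripper_width": finger opening in m.
Only numpy, scipy, OpenCV 4.12 (cv2) and the standard library are available. Lean on these libraries where they do the work, as an engineer would, in place of code of your own. Each camera call takes 0.05 s, during which the arm holds its last target.

## Task

The front panel of the draught shield on the weighing station has been left tipped back. Take the hook pole from its rack, put its hook down through the ring eye on top of the panel and pull the panel upright past its catch until it is fully shut, bedding it on its seal with a steady pull of about 13 N; never load the eye with more than 18 N, as it is only lightly fixed, and touch the panel with nothing but the pole. Then unhook the pole, lay it back on the rests it came from and leave the panel shut, without disturbing anything else on the bench.

Things in the scene. Friction and masses are not known exactly. Their poses are not given: they have to be found in the camera images.
- station: Fixed white plinth 230 deep, 280 wide, 88 mm high with clear side and rear walls up to 240 mm above the bench, open on top, black front panel between two posts. x points from the panel to the rear wall (away from the robot, turned up to 0.2 rad), y left, z up. Origin on the bench, 20 mm in front of the plinth; hinge line along y at x = 50, z = 95 mm.
- hinge (a point): Middle of the panel's hinge line (95 mm above the bench). With the panel at angle a, the eye lies at x = 165 sin a - 27 cos a, z = 165 cos a + 27 sin a mm from it, along the station's axes.
- panel (a joint): Panel angle in rad: 0 is upright, positive is tipped back to the station's rear (starts 0.35 to 0.62). Shut, it stands on two rubber seal pads at its upper corners whose setting is not known: somewhere between -0.055 and +0.055 rad. Black panel 210 wide, 160 tall, 6 mm thick, 0.2 to 0.45 kg. Its stiff hinge stays where it is left; 1 to 4 N of pull at the eye moves it.
- catch_ball (a point): Sprung ball catch at the left post, 140 mm above the hinge (true place up to 8 mm off along x, set with the seal). It meets the panel some 0.09 rad before shut; the pull at the eye rises to 4 to 9 N, drops to below 3 N as the ball is passed, and rises again, by some 3 N per mm or more, once the panel is on its seal. Let go before it is passed, the panel stays ajar.
- eye (a point): Centre of the steel ring eye on the panel's robot side at its top edge, 27 mm before the panel's mid-plane, 165 mm from the hinge line. Inner diameter 30 mm, outer 42, wire 6. The point's z axis is the axis of the hole: it leans 0.3 rad from the panel's up direction towards the robot, so the hole faces mostly up. Its mount stands 18 N in all, from any side.
- pole: Hook pole, 0.15 kg. Origin on the bar's axis at mid-handle, 75 mm above the bench at rest; x along the bar to the hook, z up. Black handle block 100 long, 22 wide, 28 mm high, centred 4 mm below the axis; bar 10 mm thick from x = -106 to +172 mm; at x = 170 a hook finger, 8 mm thick, goes straight down to 49 mm below the axis. Balances close to the handle's middle.
- hook_mid (a point): Point on the hook finger's axis 22.5 mm below the bar's axis (pole frame 170, 0, -22.5 mm).
- hook_tip (a point): Lower end of the hook finger (pole frame 170, 0, -49 mm).
- rack: Fixed rack, white plate 250 x 150 x 10 mm. Origin on the bench, x along the lying poles. V rests at x = -80 and +110 mm in two rows, y = -45 and +45 mm; each V is 44 mm wide at its top (88 mm above the bench) and carries a bar with its axis at 75 mm, the handle between the rests. Which row holds the hook pole changes.
- rod: Pusher rod in the rack's other row: handle and bar as the hook pole's, but straight, with an 18 mm rubber ball at its end and no hook. Leave alone.
- tape: Bystander: roll of tape 90 mm wide, 24 mm high. Origin at the centre of its underside.
- jar: Bystander: amber jar, 40 mm wide, 55 mm high. Origin at the centre of its underside.
- beaker: Bystander: glass beaker, 72 mm wide, 95 mm high. Origin at the centre of its underside.
- flask: Bystander: white bottle, 64 mm wide, 150 mm high. Origin at the centre of its underside.
- weight: Bystander: brass balance weight, 40 mm wide, 52 mm high. Origin at the centre of its underside.
- dish: Bystander: glass dish, 90 mm wide, 16 mm high. Origin at the centre of its underside.

How it is judged:
By the outcome, as a careful person would: the job done as asked, in the order asked, and still so for the second after the job is handed in, with the robot touching nothing.
It also fails if it takes over 72 s, if anything falls off the work surface, if the arm or the gripper's body presses on something with over 40 N, if the wrist force passes 120 N, or if a joint passes its speed limit or range.

## Working session

There is one attempt and no reset: what is moved stays moved. The work goes in short steps, Python scripts to look and compute and a tool call to move; the robot and the scene stay as the last step left them, time stands still between calls to the robot, and variables do not carry over. Pictures are saved under pics/ and viewed, and the job is handed in when it is done.

Besides the shell and the picture viewer there is one more tool, called after "Call:" as name(argument=value, ...) on one line, values as JSON. move_arm: Moves the arm, as the interface text tells. Its arguments: {"type":"object","properties":{"plan":{"type":"array","items":{"type":"object","properties":{"jaw":{"type":"number"},"x":{"type":"number"},"y":{"type":"number"},"z":{"type":"number"},"turn":{"type":"number"}}}},"squeeze":{"type":"number"}},"required":["plan"]}

```bash
mkdir -p pics; ls
python3 - <<'E'
from rig import bot
import cv2
o=bot.observe()
print(o)
for n in("scene","top","wrist"):
    p,d=bot.camera(n); cv2.imwrite(f"pics/{n}0.png",p[:,:,::-1])
    import numpy as np
    np.savez(f"pics/{n}0.npz",p=p,d=d,**bot.get_calibration(n))
    print(n,bot.get_calibration(n))
E
```

```text
pics
{'clock': 0.0, 'joints': array([-75.37221317,  23.94714625,  -0.59147749,  92.4855319 ,
         0.26945205,  63.63709084,  -3.03661413]), 'joint_vel': array([ 0.04509398, -0.00751764,  0.07633815, -0.01896747,  0.13561612,
        0.04648539,  0.03563571]), 'joint_torque': array([-1.43046149e-03, -8.51266050e+01,  6.38546012e-01, -4.25973737e+01,
       -4.88150620e-02,  1.88286061e-02,  6.27257009e-05]), 'ee_pos': array([0.18268466, 0.59732493, 0.21283485]), 'ee_rot': array([-1.79931774e+02,  4.83327667e-03,  1.62996108e+02]), 'ft_force': array([-0.3394578 , -0.70047193, -0.54221432]), 'wrist_torque': array([-0.00206218,  0.02046627,  0.03863259]), 'gripper_width': 0.09428675460953273}
scene {'camera_matrix': array([[406.96472225,   0.        , 280.61833764],
       [  0.        , 406.96472225, 205.31320545],
       [  0.        ,   0.        ,   1.        ]]), 'R': array([[ 5.76752155e-04,  9.99948247e-01,  1.01572917e-02],
       [ 7.15435188e-01,  6.68407983e-03, -6.98647132e-01],
       [-6.98678867e-01,  7.66983011e-03, -7.15394307e-01]]), 't': array([ 0.03946457, -0.2366776 ,  1.61930322])}
top {'camera_matrix': array([[497.74411371,   0.        , 283.22659409],
       [  0.        , 497.74411371, 216.28096947],
       [  0.        ,   0.        ,   1.        ]]), 'R': array([[ 0.02487071, -0.99958688, -0.01440551],
       [-0.99693258, -0.02372985, -0.07458098],
       [ 0.07420833,  0.0162162 , -0.99711091]]), 't': array([-0.02371389,  0.53104159,  1.69667329])}
wrist {'camera_matrix': array([[332.51943135,   0.        , 275.50357709],
       [  0.        , 332.51943135, 210.10508692],
       [  0.        ,   0.        ,   1.        ]]), 'R': array([[ 0.29213261,  0.9563762 , -0.00176073],
       [ 0.91593406, -0.27924857,  0.28824474],
       [ 0.27517872, -0.0858184 , -0.95755515]]), 't': array([-0.62381665, -0.03066091,  0.39322773])}
```

View pics/scene0.png

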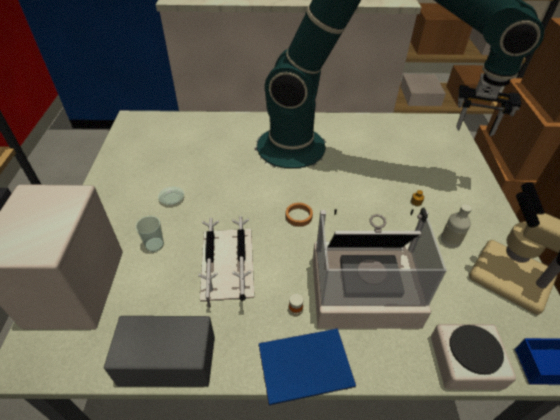

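View pics/top0.png

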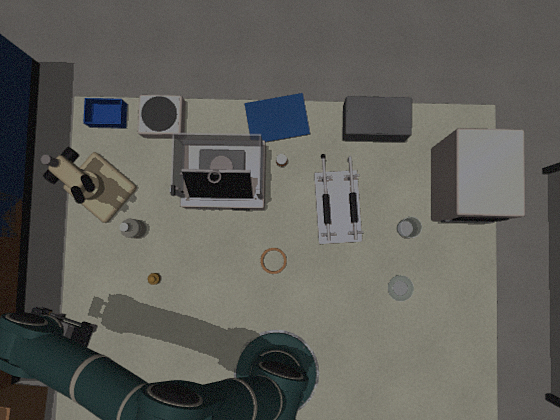

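View pics/wrist0.png

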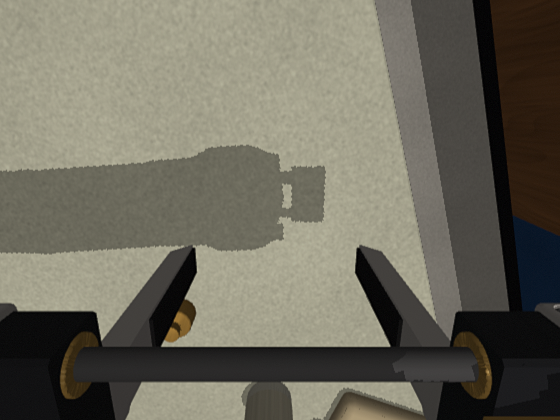

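Run:
```python
import cv2
a=cv2.imread("pics/top0.png"); 
cv2.imwrite("pics/c1.png",cv2.resize(a[120:260,290:390],None,fx=4,fy=4,interpolation=cv2.INTER_CUBIC))
cv2.imwrite("pics/c2.png",cv2.resize(a[125:220,165:275],None,fx=6,fy=6,interpolation=cv2.INTER_CUBIC))
a=cv2.imread("pics/scene0.png"); 
b=cv2.resize(a[195:310,180:450],None,fx=2.9,fy=2.9,interpolation=cv2.INTER_CUBIC)
cv2.imwrite("pics/c3.png",b)
```

```text
(no output)
```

View pics/c1.png

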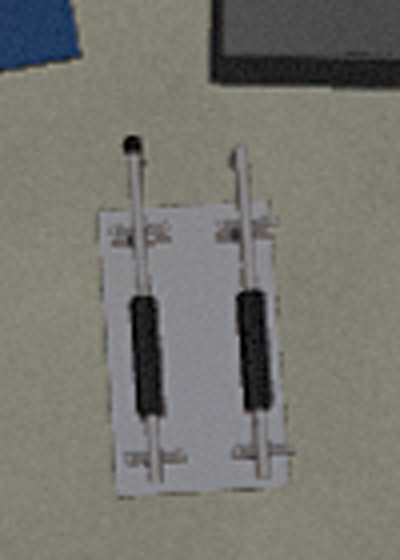

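View pics/c2.png

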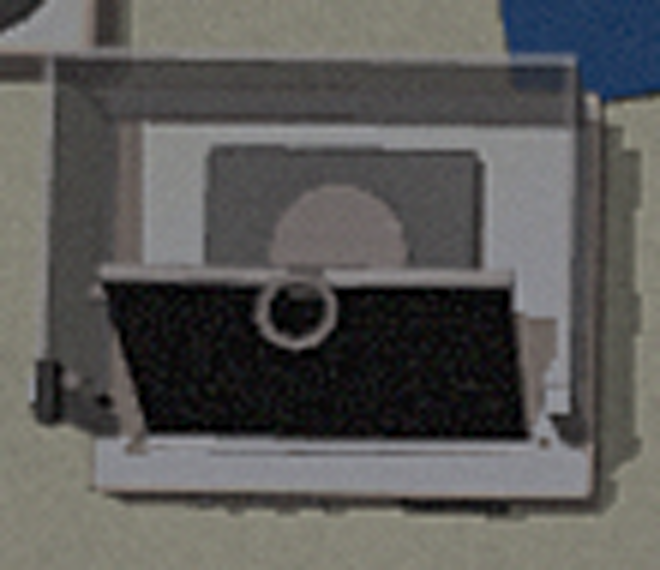

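View pics/c3.png

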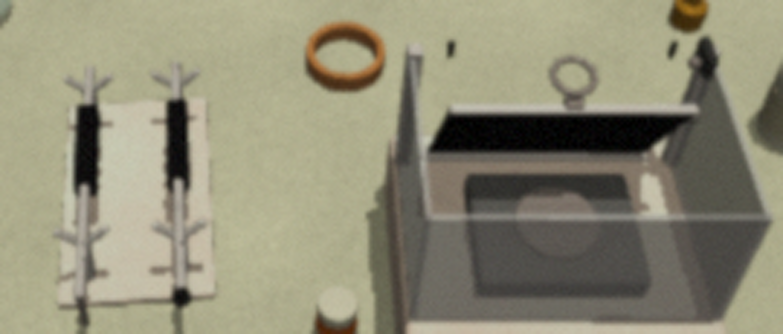

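```bash
cat > h.py <<'E'
import numpy as np,cv2
def load(n):
    f=np.load(f"pics/{n}.npz"); return {k:f[k] for k in f}
def unproj(f,u,v,d=None):
    K=f["camera_matrix"];u=np.asarray(u,float);v=np.asarray(v,float)
    if d is None: d=f["d"][v.astype(int),u.astype(int)]
    c=np.stack([(u-K[0,2])/K[0,0]*d,(v-K[1,2])/K[1,1]*d,d],-1)
    return (c-f["t"])@f["R"]
def ray(f,u,v,z):
    K=f["camera_matrix"];c=np.stack([(np.asarray(u,float)-K[0,2])/K[0,0],(np.asarray(v,float)-K[1,2])/K[1,1],np.ones(np.shape(u))],-1)
    w=c@f["R"]; o=-f["R"].T@f["t"]
    return o+w*((z-o[2])/w[...,2])[...,None]
def proj(f,X):
    c=np.asarray(X)@f["R"].T+f["t"]; q=c@f["camera_matrix"].T; return q[...,:2]/q[...,2:]
def snap(n,tag):
    from rig import bot
    c=bot.get_calibration(n); p,d=bot.camera(n)
    cv2.imwrite(f"pics/{tag}.png",p[:,:,::-1]); np.savez(f"pics/{tag}.npz",p=p,d=d,**c)
E
python3 - <<'E'
from h import *
f=load("top0")
v,u=np.mgrid[0:420,0:560]; P=unproj(f,u,v); h=P[...,2]
dark=f["p"].max(2)<55
for nm,(r0,r1,c0,c1) in dict(hook=(185,230,345,362),rod=(185,230,318,335)).items():
    m=np.zeros_like(dark); m[r0:r1,c0:c1]=dark[r0:r1,c0:c1]&(h[r0:r1,c0:c1]>.06)
    vv,uu=np.nonzero(m); X=ray(f,uu,vv,0.085)
    q=X[:,:2]; c=q.mean(0); w,V=np.linalg.eigh(np.cov((q-c).T)); a=V[:,1]*np.sign(V[0,1])
    s=(q-c)@a
    print(nm,m.sum(),c,np.degrees(np.arctan2(a[1],a[0])),s.min(),s.max(),np.median(h[m]),(c+a*(s.min()+s.max())/2))
# panel: black
m=np.zeros_like(dark); m[165:205,175:262]=(f["p"].max(2)<40)[165:205,175:262]
Q=P[m]; Q=Q[(Q[:,2]>.1)&(Q[:,2]<.27)]; 
c=Q.mean(0); U,S,Vt=np.linalg.svd(Q-c,full_matrices=False); print("panel",len(Q),c,Vt,S)
# heights in the station ring zone
sub=h[160:190,200:225]; np.set_printoptions(linewidth=200,precision=0,suppress=True); print((sub*1000).astype(int)[::1])
E
```

```text
hook 193 [ 0.56274852 -0.24211183] 4.9771832220880095 -0.049510212713774565 0.050084047070218705 0.08340748951973431 [ 0.56303435 -0.24208694]
rod 180 [ 0.55583323 -0.15344945] 4.398541843211608 -0.04857256770113865 0.04869917441945089 0.08487364810052099 [ 0.55589635 -0.1534446 ]
panel 1545 [0.61421703 0.19475248 0.17165086] [[ 0.01236605 -0.99988362  0.00893462]
 [ 0.41270925  0.01324248  0.91076655]
 [-0.91077887 -0.00757518  0.41282498]] [2.42517963 1.61914869 0.22190886]
[[ 117  118  121  118  111  116  116  116  109  117  121  114  120  123  120  122  125  115  128  115  122  122  122  124  119]
 [ 115  114  119  119  115  117  115  121  108  110  112  113  120  119  124  124  121  119  115  128  116  126  121  118  119]
 [ 122  122  117  108  114  117  119  113  116  112  118  120  128  124  119  125  125  123  124  125  123  119  126  120  119]
 [ 118  112  113  117  112  121  117  116  111  118  117  123  122  123  121  119  118  117  117  120  120  123  123  120  127]
 [ 110  124  110  118  115  115  110  115  112  113  120  122  120  122  122  123  122  127  117  116  122 
[... 2521 characters left out ...]
175  177  181  176  178  178  178  176  176  177  177  174]
 [ 170  171  165  168  166  174  170  173  164  175  176  176  169  173  170  168  171  179  172  169  169  174  171  171  177]
 [ 166  167  164  164  161  163 1731  161  167  164  170  162  165  170  172  164  160  169  157  163  162  166  166  169  167]
 [ 158  161  159  157  156  164  158  161  159  150  161  161  156  161  164  163  161  158  148  162  159  167  163  162  164]
 [ 151  158  152  160  155  152  152  155  160  156  153  153  154  155  148  156  155  154  158  153  156  154  151  153  156]
 [ 139  145  144  144  146  145  148  152  150  146  151  152  154  149  150  150  143  149  154  148  150  149  153  150  148]]
```

Run:
```python
from h import *
f=load("top0")
v,u=np.mgrid[0:420,0:560]; P=unproj(f,u,v); h=P[...,2]
m=np.zeros(h.shape,bool); m[172:184,206:225]=(h[172:184,206:225]>.249)&(h[172:184,206:225]<.3)
Q=P[m]; 
import scipy.optimize as so
c=Q.mean(0);U,S,Vt=np.linalg.svd(Q-c,full_matrices=False);print(len(Q),c,S,Vt[2])
r=so.least_squares(lambda p:np.hypot(Q[:,0]-p[0],Q[:,1]-p[1])-p[2],[c[0],c[1],.018],loss="soft_l1",f_scale=.002);print(r.x)
# expected from the panel
a=0.425;ps=0.01
# rack plate bounds/white; other objects
lab=(h>.01)&(h<.6)
n,L,st,ce=cv2.connectedComponentsWithStats(lab.astype(np.uint8))
for i in range(1,n):
    if st[i,4]>15:
        q=P[L==i]; print(np.round(q.min(0),3),np.round(q.max(0),3),st[i])
```

```text
65 [0.62584906 0.19447474 0.25861499] [0.10707368 0.09065839 0.02399097] [-0.18426576  0.03039348 -0.98240642]
[0.62779033 0.19437171 0.01728383]
[ 0.547 -0.094  0.01 ] [0.97  0.497 0.268] [  138    93   172   119 10613]
[ 0.799 -0.453  0.01 ] [ 0.935 -0.209  0.123] [ 342   96   71   47 3043]
[0.829 0.551 0.01 ] [0.938 0.687 0.069] [ 83  98  45  31 697]
[ 0.521 -0.721  0.01 ] [ 0.86  -0.516  0.292] [ 430  127   95   97 8415]
[0.496 0.503 0.01 ] [0.752 0.753 0.318] [  41  147   96   76 3721]
[ 0.704 -0.019  0.012] [0.743 0.019 0.068] [276 154  12  14 126]
[ 0.443 -0.29   0.01 ] [ 0.739 -0.118  0.094] [ 315  154   50   90 2057]
[ 0.467 -0.466  0.01 ] [ 0.537 -0.396  0.104] [397 216  25  22 296]
[0.444 0.463 0.01 ] [0.506 0.524 0.159] [119 219  28  20 421]
[ 0.336 -0.024  0.011] [0.422 0.062 0.035] [261 248  26  26 203]
[0.285 0.406 0.012] [0.326 0.45  0.059] [148 273  13  13 122]
[ 0.252 -0.46   0.01 ] [ 0.34  -0.372  0.025] [388 275  26  27 195]
[0.126 0.445 0.012] [0.249 0.678 0.6  ] [   0  307   98   56 2241]
[-0.11  -0.135  0.01 ] [0.134 0.159 0.6  ] [ 209  333  108   87 5484]
```

Call:
move_arm(plan=[{"jaw":60,"z":-0.9,"turn":-10.5},{"jaw":60,"z":-0.9,"turn":-10.5},{"jaw":60,"turn":-1}])

```text
invalid input at $.plan[0]: expected keys jaw, x, y, z, turn
```

```bash
cat > g.py <<'E'
import sys,numpy as np
from rig import bot
from scipy.spatial.transform import Rotation as Ro
def go(x,y,z,yaw=None):
    o=bot.observe();R=Ro.from_euler("xyz",o["ee_rot"],degrees=True).as_matrix()
    d=R.T@(np.array([x,y,z])-o["ee_pos"])/.05
    print(o["clock"],o["ee_pos"].round(4),o["ee_rot"].round(2),o["ft_force"].round(2),o["joints"].round(0))
    print("units x,y,z",d.round(3), "rows",np.abs(d).max().round(2), "turn", None if yaw is None else (-(yaw-o["ee_rot"][2])+180)%360-180)
if __name__=="__main__": go(*map(float,sys.argv[1:]))
E
python3 g.py 0.563 -0.242 0.30 185
```

```text
0.15 [0.1827 0.5974 0.213 ] [-179.95    0.    162.99] [-0.38 -0.19 -0.04] [-75.  24.  -1.  92.   0.  64.  -3.]
units x,y,z [-12.183 -13.831  -1.727] rows 13.83 turn -22.005284873217846
```

All keys are needed.

Call:
move_arm(plan=[{"jaw":60,"x":0,"y":0,"z":-0.9,"turn":-10.5},{"jaw":60,"x":0,"y":0,"z":-0.9,"turn":-10.5},{"jaw":60,"x":0,"y":0,"z":0,"turn":-1}])

```text
clock: 0.52
ee_pos: [0.1825, 0.5969, 0.3043]
ee_rot: [-179.8, -0.1, -174.3]
ft_force: [-0.3, -0.1, -0.4]
gripper_width: 0.0675
```

```bash
python3 g.py 0.563 -0.242 0.30 185
```

```text
0.525 [0.1825 0.5969 0.3043] [-1.7980e+02 -6.0000e-02 -1.7432e+02] [-0.32 -0.1  -0.45] [-72.  20.  -5.  86.   2.  74.  19.]
units x,y,z [ -5.914 -17.449   0.141] rows 17.45 turn 0.6751299593887552
```

Call:
move_arm(plan=[{"jaw":60,"x":-0.33,"y":-0.95,"z":0,"turn":0},{"jaw":60,"x":-0.33,"y":-0.95,"z":0,"turn":0},{"jaw":60,"x":-0.33,"y":-0.95,"z":0,"turn":0},{"jaw":60,"x":-0.33,"y":-0.95,"z":0,"turn":0},{"jaw":60,"x":-0.33,"y":-0.95,"z":0,"turn":0},{"jaw":60,"x":-0.33,"y":-0.95,"z":0,"turn":0},{"jaw":60,"x":-0.33,"y":-0.95,"z":0,"turn":0},{"jaw":60,"x":-0.33,"y":-0.95,"z":0,"turn":0},{"jaw":60,"x":-0.33,"y":-0.95,"z":0,"turn":0}])

```text
clock: 1.65
ee_pos: [0.3726, 0.1723, 0.2983]
ee_rot: [-179.5, -0.5, -174.7]
ft_force: [1.5, 0.4, 0.2]
gripper_width: 0.0601
```

```bash
python3 g.py 0.563 -0.242 0.25 185
```

```text
1.65 [0.3726 0.1723 0.2983] [-179.47   -0.45 -174.71] [1.52 0.43 0.17] [-45.  -4.  15. 114.   1.  70.  65.]
units x,y,z [-3.036 -8.592  1.021] rows 8.59 turn 0.28737581308786275
```

Call:
move_arm(plan=[{"jaw":60,"x":-0.34,"y":-0.95,"z":0.1,"turn":0},{"jaw":60,"x":-0.34,"y":-0.95,"z":0.1,"turn":0},{"jaw":60,"x":-0.34,"y":-0.95,"z":0.1,"turn":0},{"jaw":60,"x":-0.34,"y":-0.95,"z":0.1,"turn":0},{"jaw":60,"x":-0.34,"y":-0.95,"z":0.1,"turn":0},{"jaw":60,"x":-0.34,"y":-0.95,"z":0.1,"turn":0},{"jaw":60,"x":-0.34,"y":-0.95,"z":0.1,"turn":0},{"jaw":60,"x":-0.34,"y":-0.95,"z":0.1,"turn":0},{"jaw":60,"x":-0.3,"y":-0.9,"z":0.1,"turn":0},{"jaw":60,"x":0,"y":0,"z":0,"turn":0}])

```text
clock: 2.9
ee_pos: [0.5606, -0.2555, 0.2464]
ee_rot: [-179.4, -0.9, -175.5]
ft_force: [-0.1, -0.4, -0.2]
gripper_width: 0.06
```

```bash
python3 g.py 0.563 -0.242 0.2 185; python3 -c "
from h import *
snap('wrist','w1')"
```

```text
2.9 [ 0.5606 -0.2555  0.2464] [-179.39   -0.92 -175.55] [-0.05 -0.38 -0.22] [ -7.  25.  38.  92. -15.  68. 129.]
units x,y,z [-0.084  0.276  0.925] rows 0.92 turn -0.546462371377288
```

View pics/w1.png

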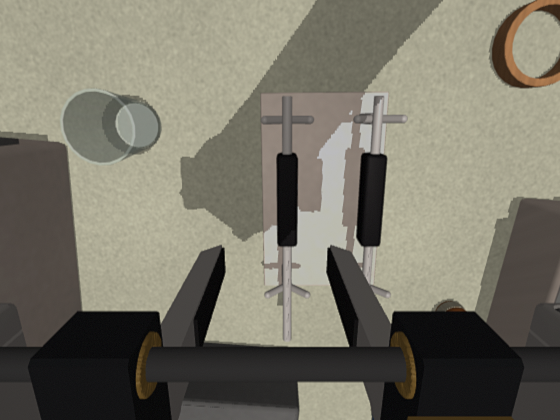

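```bash
python3 - <<'E'
from h import *
f=load("w1")
g=f["p"].max(2); v,u=np.mgrid[0:420,0:560]; P=unproj(f,u,v); h=P[...,2]
m=np.zeros(g.shape,bool); m[145:255,268:308]=(g[145:255,268:308]<50)
m&=(h>.06)
n,L,st,ce=cv2.connectedComponentsWithStats(m.astype(np.uint8)); i=1+st[1:,4].argmax(); m=L==i
vv,uu=np.nonzero(m); X=ray(f,uu,vv,.085)[:,:2]
(rc,sz,an)=cv2.minAreaRect((X*1000).astype(np.float32)); print(st[i],rc,sz,an,np.median(h[m]))
c=X.mean(0);w,V=np.linalg.eigh(np.cov((X-c).T));a=V[:,1]*np.sign(V[0,1]);s=(X-c)@a;print(c,np.degrees(np.arctan2(a[1],a[0])),s.min(),s.max())
# bar front/back centre lines at z~.08
for r in (105,135,265,285,320):
    row=f["d"][r,270:310]; mm=h[r,265:312]>.068
    us=np.nonzero(mm)[0]+265
    if len(us): print(r,us.min(),us.max(),ray(f,us.mean(),float(r),.08),np.median(h[r,us]))
E
python3 g.py 0.563 -0.242 0.2 185
```

```text
[ 277  153   21   93 1824] (562.7965087890625, -246.06556701660156) (98.11421966552734, 20.34147834777832) 4.700031757354736 0.08464760206350574
[ 0.5613719  -0.24627193] 5.093283100022048 -0.04766671908682948 0.050537013961804066
105 282 291 [ 0.46839808 -0.25448687  0.08      ] 0.07897805623318134
135 265 291 [ 0.49694083 -0.25394373  0.08      ] 0.07917207974384373
265 282 290 [ 0.63743182 -0.24026116  0.08      ] 0.07939238595525427
285 279 311 [ 0.66182294 -0.23586719  0.08      ] 0.07787775860238198
320 283 290 [ 0.70720339 -0.23360146  0.08      ] 0.07897681558923653
2.95 [ 0.5606 -0.2537  0.2466] [-179.45   -0.9  -175.45] [ 0.11 -0.83 -0.79] [ -7.  25.  38.  92. -15.  68. 129.]
units x,y,z [-0.081  0.238  0.929] rows 0.93 turn -0.45180631790765347
```

Call:
move_arm(plan=[{"jaw":60,"x":-0.05,"y":0.15,"z":0.8,"turn":-0.4},{"jaw":60,"x":0,"y":0,"z":0.8,"turn":0},{"jaw":60,"x":0,"y":0,"z":0.8,"turn":0},{"jaw":60,"x":0,"y":0,"z":0,"turn":0}])

```text
clock: 3.45
ee_pos: [0.5603, -0.2418, 0.1233]
ee_rot: [-179.6, -0.9, -175.0]
ft_force: [-0.7, 0.0, 0.5]
gripper_width: 0.0602
```

```bash
python3 g.py 0.5628 -0.2458 0.06 185
```

```text
3.45 [ 0.5603 -0.2418  0.1233] [-179.57   -0.88 -174.95] [-0.72  0.01  0.45] [ -5.  32.  34. 100. -20.  55. 132.]
units x,y,z [-0.062 -0.075  1.266] rows 1.27 turn 0.04865526875869364
```

Call:
move_arm(plan=[{"jaw":60,"x":-0.06,"y":-0.08,"z":0.4,"turn":0},{"jaw":60,"x":0,"y":0,"z":0.4,"turn":0},{"jaw":60,"x":0,"y":0,"z":0.4,"turn":0},{"jaw":60,"x":0,"y":0,"z":0.05,"turn":0}])

```text
clock: 3.95
ee_pos: [0.5646, -0.2455, 0.0604]
ee_rot: [-179.5, -0.7, -174.9]
ft_force: [0.4, 0.2, -0.1]
gripper_width: 0.06
```

```bash
python3 g.py 0.5628 -0.2456 0.06 185;  python3 -c "
from h import *
snap('wrist','w2')"
```

```text
3.95 [ 0.5646 -0.2455  0.0604] [-179.52   -0.67 -174.9 ] [ 0.43  0.17 -0.06] [ -3.  37.  32. 101. -24.  49. 135.]
units x,y,z [0.035 0.001 0.007] rows 0.04 turn 0.09974292634353787
```

View pics/w2.png

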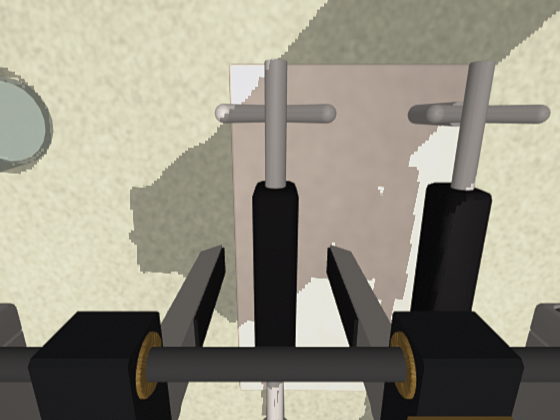

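Call:
move_arm(plan=[{"jaw":15,"x":0.03,"y":0,"z":0,"turn":0},{"jaw":10,"x":0,"y":0,"z":0,"turn":0},{"jaw":10,"x":0,"y":0,"z":0,"turn":0},{"jaw":10,"x":0,"y":0,"z":0,"turn":0},{"jaw":10,"x":0,"y":0,"z":0,"turn":0}], squeeze=55)

```text
clock: 4.62
ee_pos: [0.5641, -0.246, 0.0626]
ee_rot: [-179.5, -0.5, -174.9]
ft_force: [-1.2, 1.7, 0.7]
gripper_width: 0.0216
```

```bash
python3 g.py 0.5628 -0.2456 0.06 185
```

```text
4.625 [ 0.5641 -0.246   0.0626] [-179.47   -0.51 -174.9 ] [-1.18  1.7   0.72] [ -3.  37.  32. 101. -24.  49. 135.]
units x,y,z [0.025 0.01  0.053] rows 0.05 turn 0.10070616942095967
```

Call:
move_arm(plan=[{"jaw":10,"x":0,"y":0,"z":-0.4,"turn":0},{"jaw":10,"x":0,"y":0,"z":-0.6,"turn":0},{"jaw":10,"x":0,"y":0,"z":-0.8,"turn":0},{"jaw":10,"x":0,"y":0,"z":-0.8,"turn":0},{"jaw":10,"x":0,"y":0,"z":-0.8,"turn":0},{"jaw":10,"x":0,"y":0,"z":-0.8,"turn":0},{"jaw":10,"x":0,"y":0,"z":-0.8,"turn":0},{"jaw":10,"x":0,"y":0,"z":0,"turn":0}])

```text
clock: 5.62
ee_pos: [0.5642, -0.2452, 0.3303]
ee_rot: [-179.3, -0.3, -175.1]
ft_force: [0.2, -0.1, -1.7]
gripper_width: 0.0218
```

```bash
python3 -c "
from h import *
snap('scene','s1');snap('wrist','w3')
a=cv2.imread('pics/s1.png');cv2.imwrite('pics/s1c.png',cv2.resize(a[150:320,150:450],None,fx=2.6,fy=2.6,interpolation=cv2.INTER_CUBIC))";python3 g.py 0.42 0.19 0.31 180.6
```

```text
5.725 [ 0.5635 -0.2445  0.327 ] [-179.39   -0.51 -175.1 ] [ 0.27  1.27 -1.49] [ -9.  22.  39.  87. -13.  77. 126.]
units x,y,z [2.114 8.906 0.263] rows 8.91 turn 4.297420070359749
```

View pics/s1c.png

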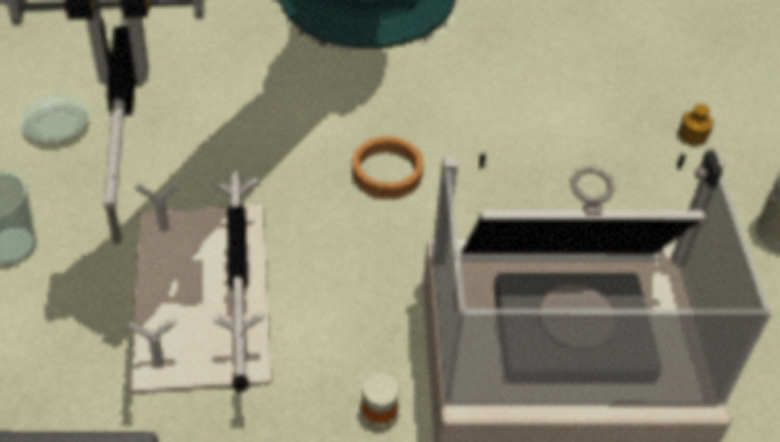

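View pics/w3.png

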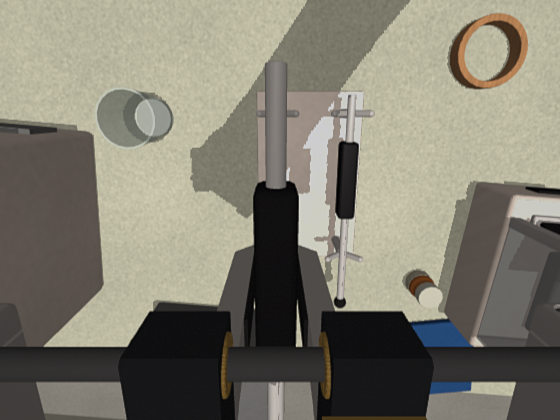

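Call:
move_arm(plan=[{"jaw":10,"x":0.25,"y":0.9,"z":0,"turn":0.5},{"jaw":10,"x":0.25,"y":0.9,"z":0,"turn":0.5},{"jaw":10,"x":0.25,"y":0.9,"z":0,"turn":0.5},{"jaw":10,"x":0.25,"y":0.9,"z":0,"turn":0.5},{"jaw":10,"x":0.25,"y":0.9,"z":0,"turn":0.5},{"jaw":10,"x":0.25,"y":0.9,"z":0,"turn":0.5},{"jaw":10,"x":0.25,"y":0.9,"z":0,"turn":0.5},{"jaw":10,"x":0.25,"y":0.9,"z":0,"turn":0.5},{"jaw":10,"x":0.1,"y":0.7,"z":0,"turn":0.2},{"jaw":10,"x":0,"y":0,"z":0,"turn":0}])

```text
clock: 6.98
ee_pos: [0.4277, 0.1555, 0.3143]
ee_rot: [-179.1, -1.4, -179.5]
ft_force: [0.5, -1.4, -2.2]
gripper_width: 0.0214
```

```bash
python3 -c "
from h import *
snap('scene','s2');snap('top','t2')
a=cv2.imread('pics/s2.png');cv2.imwrite('pics/s2c.png',cv2.resize(a[150:320,250:450],None,fx=3.5,fy=3.5,interpolation=cv2.INTER_CUBIC))
a=cv2.imread('pics/t2.png');cv2.imwrite('pics/t2c.png',cv2.resize(a[125:270,165:275],None,fx=4,fy=4,interpolation=cv2.INTER_CUBIC))";python3 g.py 0.457 0.192 0.32 180.6
```

```text
7.075 [0.4286 0.1531 0.3147] [-179.07   -1.35 -179.67] [-0.37 -1.57 -2.24] [-47.   2.  23. 107.  -0.  73.  67.]
units x,y,z [-0.57   0.772 -0.132] rows 0.77 turn -0.269168023778775
```

View pics/s2c.png

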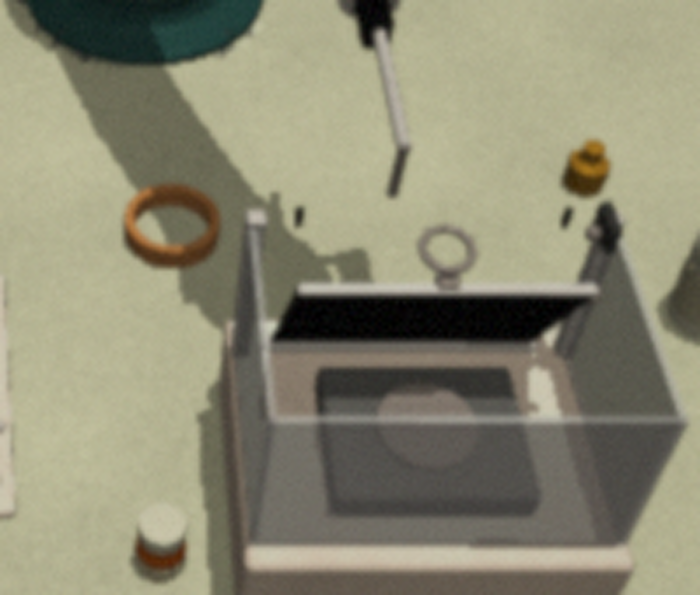

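View pics/t2c.png

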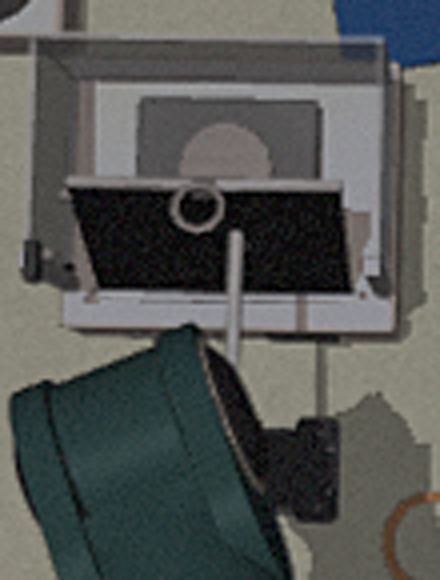

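```bash
cat > m.py <<'E'
from h import *
import sys
f=load(sys.argv[1])
v,u=np.mgrid[0:420,0:560]; P=unproj(f,u,v); h=P[...,2]
# bar
def bar(zlo=.29,zhi=.36,box=(165,212,195,245)):
    r0,r1,c0,c1=box
    m=np.zeros(h.shape,bool); m[r0:r1,c0:c1]=(h[r0:r1,c0:c1]>zlo)&(h[r0:r1,c0:c1]<zhi)&(f["p"][r0:r1,c0:c1].min(2)>70)
    n,L,st,ce=cv2.connectedComponentsWithStats(m.astype(np.uint8)); i=1+st[1:,4].argmax(); m=L==i
    Q=P[m]; return Q
Q=bar(*(map(float,sys.argv[2:4]) if len(sys.argv)>3 else ()))
c=Q.mean(0);V=np.linalg.svd(Q-c,full_matrices=False)[2][0];V*=np.sign(V[0]);s=(Q-c)@V
tip=c+V*s.max();k=V[2]/np.hypot(V[0],V[1])
print("bar n",len(Q),"tip",tip.round(4),"dir",V.round(3),"yaw",np.degrees(np.arctan2(V[1],V[0])).round(2))
E
python3 m.py t2
python3 - <<'E'
from h import *
# ring again, in t2 ; and compare TCP
f=load("t2");v,u=np.mgrid[0:420,0:560]; P=unproj(f,u,v); h=P[...,2]
m=np.zeros(h.shape,bool); m[168:184,206:222]=(h[168:184,206:222]>.249)&(h[168:184,206:222]<.28)
Q=P[m];print(len(Q),Q.mean(0),(Q.min(0)+Q.max(0))/2)
vv,uu=np.nonzero(m); e=cv2.fitEllipse(np.stack([uu,vv],1).astype(np.float32)); print(e, ray(f,e[0][0],e[0][1],.257))
s=load("s2"); 
for p in ([150+0,0],): pass
# scene: hook finger top (404,147), bottom (394,193) in crop; ring centre (447,250)
for n,(a,b) in dict(top=(404,147),tip=(394,193),ring=(447,250)).items():
    print(n,a/3.5+250,b/3.5+150)
    g=ray(s,np.array(a/3.5+250),np.array(b/3.5+150),.257);print(g)
E
```

```text
bar n 99 tip [0.5994 0.1555 0.329 ] dir [1.    0.008 0.   ] yaw 0.48
75 [0.62850066 0.19448912 0.2582379 ] [0.62861426 0.19405439 0.25810539]
((214.33836364746094, 176.44190979003906), (11.431983947753906, 12.27209758758545), 82.48888397216797) [0.62846068 0.19454058 0.257     ]
top 365.42857142857144 192.0
[0.53138402 0.17968699 0.257     ]
tip 362.57142857142856 205.14285714285714
[0.57963703 0.16536635 0.257     ]
ring 377.7142857142857 221.42857142857144
[0.63494734 0.19455955 0.257     ]
```

Call:
move_arm(plan=[{"jaw":10,"x":0,"y":0.2,"z":-0.3,"turn":0},{"jaw":10,"x":-0.2,"y":0.3,"z":-0.1,"turn":0},{"jaw":10,"x":-0.3,"y":0.25,"z":0,"turn":0},{"jaw":10,"x":-0.12,"y":0.04,"z":0,"turn":0},{"jaw":10,"x":0,"y":0,"z":0,"turn":0},{"jaw":10,"x":0,"y":0,"z":0,"turn":0}])

```text
clock: 7.82
ee_pos: [0.4616, 0.1915, 0.3372]
ee_rot: [-179.1, -1.3, 180.0]
ft_force: [0.2, -0.2, -2.4]
gripper_width: 0.0216
```

```bash
cat > v.sh <<'E'
python3 -c "
from h import *
snap('scene','s$1');snap('top','t$1')
a=cv2.imread('pics/s$1.png')[185:255,320:450];b=cv2.imread('pics/t$1.png')[150:250,180:260]
a=cv2.resize(a,None,fx=3.4,fy=3.4,interpolation=cv2.INTER_CUBIC);b=cv2.resize(b,None,fx=4,fy=4,interpolation=cv2.INTER_CUBIC)
o=np.zeros((400,780,3),np.uint8);o[:a.shape[0],:a.shape[1]]=a;o[:b.shape[0],450:450+b.shape[1]]=b
cv2.imwrite('pics/v$1.png',o)"
E
bash v.sh 3; python3 g.py 0.4597 0.1926 0.275 180.6; python3 m.py t3
```

```text
7.925 [0.4616 0.1916 0.3372] [-179.11   -1.29  179.98] [ 0.48 -0.2  -1.45] [-47.   6.  23. 100.  -2.  76.  66.]
units x,y,z [0.009 0.039 1.243] rows 1.24 turn -0.6207248372770096
bar n 121 tip [0.6329 0.192  0.3516] dir [ 1.     0.011 -0.014] yaw 0.66
```

View pics/v3.png

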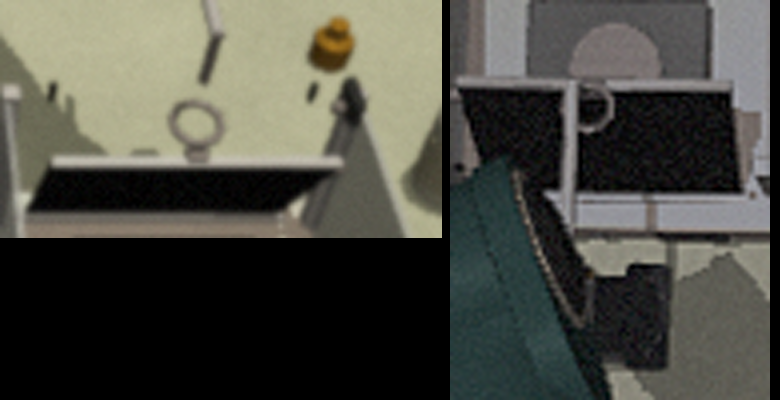

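Call:
move_arm(plan=[{"jaw":10,"x":0.04,"y":0.05,"z":0,"turn":0},{"jaw":10,"x":0,"y":0,"z":0.2,"turn":0},{"jaw":10,"x":0,"y":0,"z":0.2,"turn":0},{"jaw":10,"x":0,"y":0,"z":0.2,"turn":0},{"jaw":10,"x":0,"y":0,"z":0,"turn":0}])

```text
clock: 8.55
ee_pos: [0.4579, 0.1934, 0.3045]
ee_rot: [-179.1, -1.4, 180.0]
ft_force: [-0.2, 0.7, -1.0]
gripper_width: 0.0217
```

```bash
bash v.sh 4; python3 g.py 0.4597 0.193 0.27 180; python3 m.py t4
```

```text
8.65 [0.4583 0.1936 0.3054] [-179.14   -1.29  179.98] [-0.5  -0.57 -1.96] [-47.   7.  23. 103.  -3.  72.  66.]
units x,y,z [-0.045 -0.001  0.707] rows 0.71 turn -0.02159143849399925
bar n 120 tip [0.6293 0.194  0.3209] dir [1.    0.013 0.007] yaw 0.73
```

View pics/v4.png

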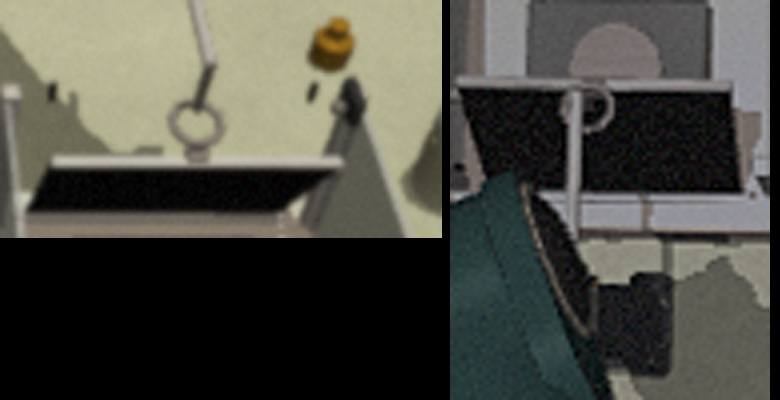

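Run:
```python
from h import *
np.set_printoptions(linewidth=220,suppress=True)
s=load("s4");v,u=np.mgrid[0:420,0:560]; P=unproj(s,u,v);P=P-np.array([0,0,0])
print((P[205:235,365:392,2]*1000).astype(int)); print((P[205:235,365:392,0]*1000).astype(int))
print(proj(s,[.628,.1945,.257]),proj(s,[.6268,.1945,.267]),proj(s,[.6268,.1945,.316]))
```

```text
[[ -1  -1   0  -2   1   0   1   1  -2  -1  -3   0  -3   0   0 311 314 314 311   0   4   1   1  -2  -5  -2  -4]
 [ -2   0   0   0 992   0   1   0   0   0   1   0   0  -2 308 309 310 308  -6  -3   2   0   0   0   0  -3  -3]
 [  0   1   3 992   0  -1   0   2   0   2  -1   0   1   0 305 306 304 304   1   0   2   2  -2   0  -1   1  -2]
 [ -1   0   0  -2  -1  -1   0   1   0  -1   1  -3  -2  -4 300 303 305  -3   1   0  -2  -4  -1  -2   2   0  -2]
 [ -2   0  -3   2   1   0   0   0   0  -1  -1   0  -1 296 298 296 299   0   1   0  -1  -1   0   0  -1  -1   0]
 [ -3  -3  -2  -2  -2  -1  -1   1   1   0   0   2  -4 293 296 296 296  -1   0  -1   2   0   0  -4   2   1   2]
 [ -1  -2   0  -6   3  -4  -1   0  -1  -1  -2   0   1 288 292 291   0   4   0  -3  -1   1   0   1   0   0   1]
 [  0   2  -2   4  -2  -1   0  -1   0   0  -1  -2   0 288 288 289   2  -1   1  -2   0   0   0   0  -3  -1   0]
 [  1   0   0  -1   2   0   0   0  -1  -3   2  -2 281 282 284 285  -2  -2   0  -1  -2   0   0  -2   2   0  -5]
 [ -1   0  -2  -2   1  -2   1  -1   1  -3 261 258 280 281 279   0   3   0  -2   0   1   0  -2   0  -1
[... 5755 characters left out ...]
52  651  441  438  435  439  437  439  439  440  439  438  439]
 [ 650  651  649  650  651  650  653  649  651  651  654  653  653  654  655  653  653  651  651  651  652  651  650  651  651  650  651]
 [ 653  652  655  652  654  654  653  653  654  654  653  656  656  653  654  656  655  653  655  653  653  652  654  652  653  655  654]
 [ 656  658  656  654  653  655  655  655  656  655  656  655  656  656  655  653  656  656  656  655  656  656  654  656  655  655  656]
 [ 654  655  655  657  656  656  657  654  654  656  654  656  654  658  656  656  656  655  657  656  657  656  655  658  656  656  656]]
[377.21625599 219.32357305] [377.87272621 216.19392246] [381.64753972 202.03159251]
```

Call:
move_arm(plan=[{"jaw":10,"x":-0.02,"y":0,"z":0.2,"turn":0},{"jaw":10,"x":-0.02,"y":0,"z":0.2,"turn":0},{"jaw":10,"x":0,"y":0,"z":0.2,"turn":0},{"jaw":10,"x":0,"y":0,"z":0.08,"turn":0},{"jaw":10,"x":0,"y":0,"z":0,"turn":0}])

```text
clock: 9.28
ee_pos: [0.4597, 0.193, 0.2689]
ee_rot: [-179.1, -1.3, 180.0]
ft_force: [-0.3, 0.8, -0.8]
gripper_width: 0.0213
```

```bash
bash v.sh 5; python3 g.py 0.4597 0.193 0.27 180; python3 m.py t5 .27 .31
```

```text
9.375 [0.4599 0.1931 0.2694] [-179.15   -1.25  179.97] [ 0.09 -0.27 -1.32] [-47.   9.  23. 106.  -3.  68.  67.]
units x,y,z [ 0.004 -0.002 -0.012] rows 0.01 turn -0.025654546753742125
bar n 110 tip [0.6322 0.1942 0.2825] dir [ 0.999  0.022 -0.024] yaw 1.23
```

View pics/v5.png

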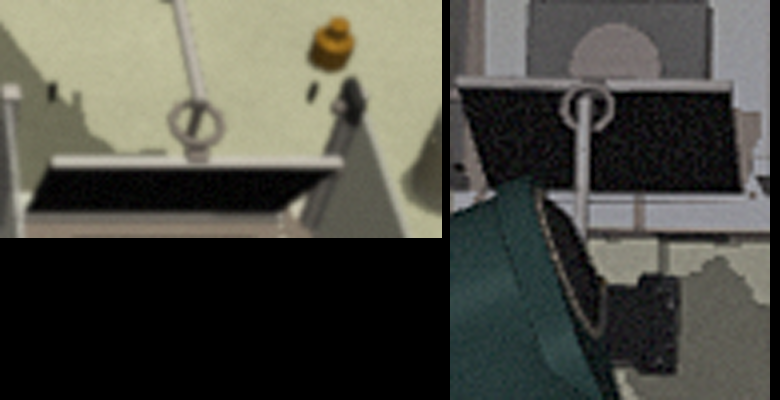

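Call:
move_arm(plan=[{"jaw":10,"x":0.06,"y":0,"z":-0.005,"turn":0},{"jaw":10,"x":0.06,"y":0,"z":-0.005,"turn":0},{"jaw":10,"x":0.06,"y":0,"z":-0.005,"turn":0},{"jaw":10,"x":0.06,"y":0,"z":-0.005,"turn":0}])

```text
clock: 9.88
ee_pos: [0.4475, 0.1932, 0.2714]
ee_rot: [-179.2, -1.2, 180.0]
ft_force: [1.9, -0.2, -1.1]
gripper_width: 0.0217
```

Call:
move_arm(plan=[{"jaw":10,"x":0.06,"y":0,"z":-0.005,"turn":0},{"jaw":10,"x":0.06,"y":0,"z":-0.005,"turn":0}])

```text
clock: 10.12
ee_pos: [0.4414, 0.1932, 0.2723]
ee_rot: [-179.2, -1.1, 180.0]
ft_force: [2.8, 0.5, -1.5]
gripper_width: 0.0214
```

Call:
move_arm(plan=[{"jaw":10,"x":0.06,"y":0,"z":-0.005,"turn":0},{"jaw":10,"x":0.06,"y":0,"z":-0.005,"turn":0}])

```text
clock: 10.38
ee_pos: [0.4351, 0.1932, 0.273]
ee_rot: [-179.2, -1.1, 180.0]
ft_force: [1.2, 0.0, -1.5]
gripper_width: 0.0216
```

Call:
move_arm(plan=[{"jaw":10,"x":0.06,"y":0,"z":-0.005,"turn":0},{"jaw":10,"x":0.06,"y":0,"z":-0.005,"turn":0},{"jaw":10,"x":0.06,"y":0,"z":-0.005,"turn":0},{"jaw":10,"x":0.06,"y":0,"z":-0.005,"turn":0},{"jaw":10,"x":0.06,"y":0,"z":0,"turn":0}])

```text
clock: 11.0
ee_pos: [0.419, 0.1932, 0.2743]
ee_rot: [-179.2, -1.1, 180.0]
ft_force: [2.3, -0.7, -2.1]
gripper_width: 0.0219
```

```bash
bash v.sh 6; python3 g.py 0.4 0.193 0.27 180; python3 m.py t6 .27 .31
```

```text
11.1 [0.4188 0.1932 0.2743] [-179.21   -1.14  179.97] [ 0.02 -0.28 -2.29] [-49.   4.  22. 110.  -1.  68.  63.]
units x,y,z [ 0.375 -0.004  0.094] rows 0.38 turn -0.028179930613077886
bar n 77 tip [0.5898 0.1933 0.2889] dir [ 1.     0.006 -0.023] yaw 0.36
```

View pics/v6.png

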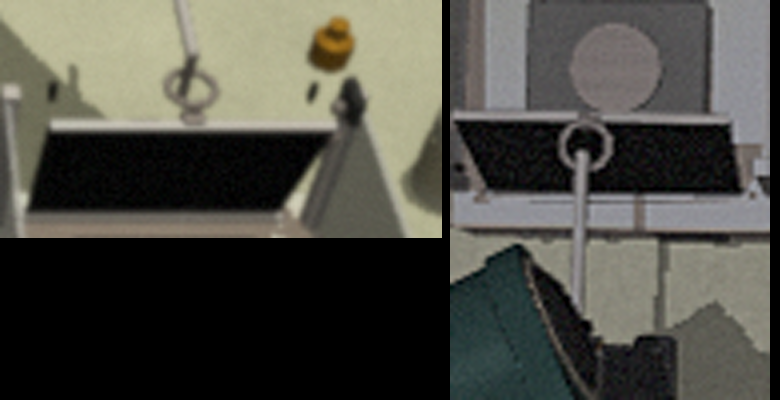

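Call:
move_arm(plan=[{"jaw":10,"x":0.05,"y":0,"z":0,"turn":0},{"jaw":10,"x":0.05,"y":0,"z":0,"turn":0},{"jaw":10,"x":0.05,"y":0,"z":0,"turn":0},{"jaw":10,"x":0.05,"y":0,"z":0,"turn":0}])

```text
clock: 11.6
ee_pos: [0.4083, 0.1932, 0.2745]
ee_rot: [-179.2, -1.1, 180.0]
ft_force: [1.9, 1.4, -2.0]
gripper_width: 0.022
```

Call:
move_arm(plan=[{"jaw":10,"x":0.04,"y":0,"z":0,"turn":0},{"jaw":10,"x":0.04,"y":0,"z":0,"turn":0}])

```text
clock: 11.85
ee_pos: [0.4039, 0.1932, 0.2745]
ee_rot: [-179.2, -1.1, 180.0]
ft_force: [2.2, 0.6, -3.8]
gripper_width: 0.0216
```

Call:
move_arm(plan=[{"jaw":10,"x":0.03,"y":0,"z":0,"turn":0},{"jaw":10,"x":0.03,"y":0,"z":0,"turn":0}])

```text
clock: 12.1
ee_pos: [0.4007, 0.1932, 0.2746]
ee_rot: [-179.2, -1.2, 180.0]
ft_force: [0.9, -0.4, -3.3]
gripper_width: 0.0215
```

Call:
move_arm(plan=[{"jaw":10,"x":0.03,"y":0,"z":0,"turn":0},{"jaw":10,"x":0.03,"y":0,"z":0,"turn":0}])

```text
clock: 12.35
ee_pos: [0.3978, 0.1933, 0.2747]
ee_rot: [-179.2, -1.1, 180.0]
ft_force: [8.1, 0.9, -5.9]
gripper_width: 0.0221
```

Call:
move_arm(plan=[{"jaw":10,"x":0.03,"y":0,"z":0,"turn":0}])

```text
clock: 12.48
ee_pos: [0.3969, 0.1932, 0.2748]
ee_rot: [-179.2, -1.0, 180.0]
ft_force: [10.0, 0.9, -6.3]
gripper_width: 0.0218
```

Call:
move_arm(plan=[{"jaw":10,"x":0.03,"y":0,"z":0,"turn":0}])

```text
clock: 12.6
ee_pos: [0.3958, 0.1931, 0.2749]
ee_rot: [-179.2, -1.0, 179.9]
ft_force: [7.6, 1.3, -6.6]
gripper_width: 0.0219
```

Call:
move_arm(plan=[{"jaw":10,"x":0.03,"y":0,"z":0,"turn":0}])

```text
clock: 12.72
ee_pos: [0.3946, 0.1931, 0.2749]
ee_rot: [-179.2, -0.9, 179.9]
ft_force: [6.1, 2.0, -2.5]
gripper_width: 0.0215
```

Call:
move_arm(plan=[{"jaw":10,"x":0.02,"y":0,"z":0,"turn":0}])

```text
clock: 12.85
ee_pos: [0.3941, 0.1933, 0.2752]
ee_rot: [-179.3, -0.8, 179.9]
ft_force: [5.5, 1.4, -2.9]
gripper_width: 0.0219
```

Call:
move_arm(plan=[{"jaw":10,"x":0.02,"y":0,"z":0,"turn":0}])

```text
clock: 12.98
ee_pos: [0.3935, 0.1934, 0.2754]
ee_rot: [-179.3, -0.8, 179.9]
ft_force: [5.9, 1.1, -4.1]
gripper_width: 0.0216
```

Call:
move_arm(plan=[{"jaw":10,"x":0.02,"y":0,"z":0,"turn":0}])

```text
clock: 13.1
ee_pos: [0.3928, 0.1935, 0.2755]
ee_rot: [-179.3, -0.7, 179.9]
ft_force: [6.3, 0.8, -4.5]
gripper_width: 0.0218
```

Call:
move_arm(plan=[{"jaw":10,"x":0.02,"y":0,"z":0,"turn":0}])

```text
clock: 13.22
ee_pos: [0.3919, 0.1935, 0.2755]
ee_rot: [-179.3, -0.7, 179.9]
ft_force: [5.6, 0.2, -6.1]
gripper_width: 0.0217
```

Call:
move_arm(plan=[{"jaw":10,"x":0.02,"y":0,"z":0,"turn":0}])

```text
clock: 13.35
ee_pos: [0.3911, 0.1936, 0.2756]
ee_rot: [-179.3, -0.7, 179.9]
ft_force: [4.4, 1.2, -2.9]
gripper_width: 0.0218
```

Call:
move_arm(plan=[{"jaw":10,"x":0.02,"y":0,"z":0,"turn":0}])

```text
clock: 13.48
ee_pos: [0.3902, 0.1936, 0.2757]
ee_rot: [-179.3, -0.6, 179.9]
ft_force: [4.1, 0.5, -4.0]
gripper_width: 0.0216
```

```bash
bash v.sh 7; python3 g.py 0.4 0.193 0.27 180; python3 m.py t7 .27 .31
```

```text
13.575 [0.3899 0.1936 0.2756] [-179.31   -0.69  179.94] [ 2.07  1.27 -2.62] [-51.   1.  20. 113.   0.  67.  60.]
units x,y,z [-0.203 -0.011  0.109] rows 0.2 turn -0.056557496631597814
bar n 48 tip [0.5625 0.193  0.2928] dir [ 0.995 -0.032  0.096] yaw -1.85
```

View pics/v7.png

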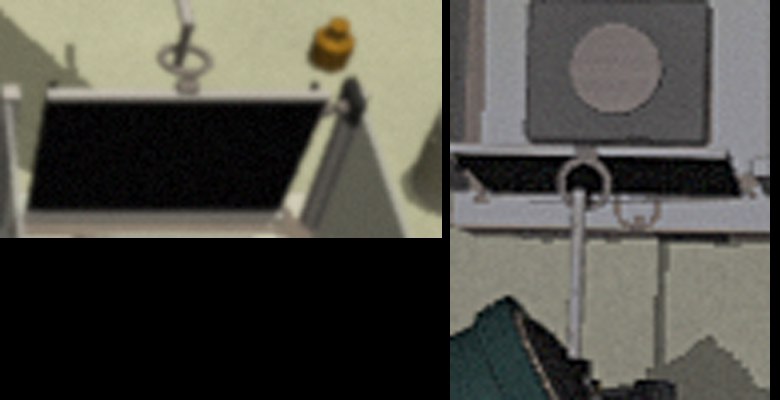

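Call:
move_arm(plan=[{"jaw":10,"x":0.025,"y":0,"z":0,"turn":0},{"jaw":10,"x":0.025,"y":0,"z":0,"turn":0}])

```text
clock: 13.82
ee_pos: [0.3873, 0.1936, 0.2756]
ee_rot: [-179.3, -0.7, 179.9]
ft_force: [3.3, 0.5, -4.1]
gripper_width: 0.0218
```

Call:
move_arm(plan=[{"jaw":10,"x":0.025,"y":0,"z":0,"turn":0},{"jaw":10,"x":0.025,"y":0,"z":0,"turn":0}])

```text
clock: 14.08
ee_pos: [0.3844, 0.1936, 0.2756]
ee_rot: [-179.3, -0.7, 179.9]
ft_force: [2.1, 1.5, -2.9]
gripper_width: 0.0221
```

Call:
move_arm(plan=[{"jaw":10,"x":0.02,"y":0,"z":0,"turn":0}])

```text
clock: 14.2
ee_pos: [0.3834, 0.1936, 0.2756]
ee_rot: [-179.3, -0.7, 179.9]
ft_force: [7.5, 0.9, -5.2]
gripper_width: 0.0218
```

Call:
move_arm(plan=[{"jaw":10,"x":0.02,"y":0,"z":0,"turn":0}])

```text
clock: 14.32
ee_pos: [0.3831, 0.1935, 0.2758]
ee_rot: [-179.3, -0.6, 179.9]
ft_force: [13.4, 0.6, -7.4]
gripper_width: 0.0218
```

Call:
move_arm(plan=[{"jaw":10,"x":0.005,"y":0,"z":0.01,"turn":0}])

```text
clock: 14.45
ee_pos: [0.3832, 0.1935, 0.2754]
ee_rot: [-179.3, -0.6, 179.9]
ft_force: [6.8, 0.5, -5.1]
gripper_width: 0.0221
```

Call:
move_arm(plan=[{"jaw":10,"x":0.017,"y":0,"z":0.01,"turn":0}])

```text
clock: 14.58
ee_pos: [0.3831, 0.1935, 0.275]
ee_rot: [-179.3, -0.5, 179.9]
ft_force: [10.3, 1.1, -5.8]
gripper_width: 0.0218
```

Call:
move_arm(plan=[{"jaw":10,"x":0.017,"y":0,"z":0.01,"turn":0}])

```text
clock: 14.7
ee_pos: [0.383, 0.1935, 0.2748]
ee_rot: [-179.4, -0.4, 179.9]
ft_force: [11.5, 0.8, -5.5]
gripper_width: 0.0216
```

Call:
move_arm(plan=[{"jaw":10,"x":0.017,"y":0,"z":0.01,"turn":0}])

```text
clock: 14.82
ee_pos: [0.383, 0.1935, 0.2745]
ee_rot: [-179.4, -0.2, 179.9]
ft_force: [10.9, 0.8, -5.5]
gripper_width: 0.0219
```

Call:
move_arm(plan=[{"jaw":10,"x":0.02,"y":0,"z":0.005,"turn":0},{"jaw":10,"x":0.02,"y":0,"z":0.005,"turn":0}])

```text
clock: 15.08
ee_pos: [0.3829, 0.1935, 0.2744]
ee_rot: [-179.4, -0.0, 179.8]
ft_force: [13.5, 1.1, -8.2]
gripper_width: 0.0217
```

Call:
move_arm(plan=[{"jaw":10,"x":0.02,"y":0,"z":0,"turn":0},{"jaw":10,"x":0.02,"y":0,"z":0,"turn":0}])

```text
clock: 15.32
ee_pos: [0.3828, 0.1932, 0.2747]
ee_rot: [-179.5, 0.2, 179.8]
ft_force: [14.1, 1.3, -8.0]
gripper_width: 0.0215
```

Call:
move_arm(plan=[{"jaw":10,"x":0.02,"y":0,"z":0,"turn":0},{"jaw":10,"x":0.02,"y":0,"z":0,"turn":0}])

```text
clock: 15.58
ee_pos: [0.3828, 0.1931, 0.275]
ee_rot: [-179.5, 0.5, 179.7]
ft_force: [13.8, 1.9, -8.1]
gripper_width: 0.0217
```

Call:
move_arm(plan=[{"jaw":10,"x":0.018,"y":0,"z":0.015,"turn":0},{"jaw":10,"x":0.018,"y":0,"z":0.015,"turn":0}])

```text
clock: 15.82
ee_pos: [0.3828, 0.1932, 0.2739]
ee_rot: [-179.6, 0.7, 179.7]
ft_force: [10.3, 2.1, -6.8]
gripper_width: 0.0217
```

Call:
move_arm(plan=[{"jaw":10,"x":0.019,"y":0,"z":0.01,"turn":0},{"jaw":10,"x":0.019,"y":0,"z":0.01,"turn":0}])

```text
clock: 16.08
ee_pos: [0.3827, 0.1932, 0.2734]
ee_rot: [-179.6, 0.9, 179.6]
ft_force: [12.0, 0.9, -6.7]
gripper_width: 0.0216
```

```bash
bash v.sh 8; python3 g.py 0.39 0.193 0.27 180; python3 m.py t8 .27 .31
```

```text
16.175 [0.3827 0.1932 0.2734] [-179.63    0.94  179.63] [12.37  1.65 -5.68] [-51.  -1.  19. 115.   1.  65.  57.]
units x,y,z [-0.145 -0.003  0.07 ] rows 0.15 turn -0.36718925442175987
bar n 37 tip [0.5546 0.1935 0.2898] dir [ 0.998  0.019 -0.054] yaw 1.08
```

View pics/v8.png

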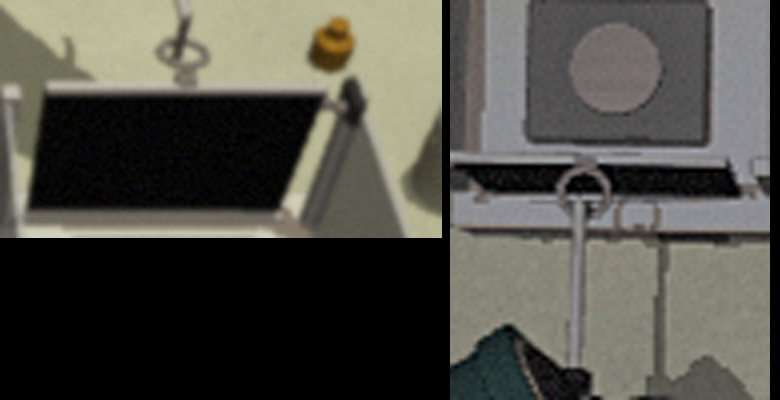

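Call:
move_arm(plan=[{"jaw":10,"x":-0.02,"y":0,"z":0,"turn":0},{"jaw":10,"x":-0.05,"y":0,"z":0,"turn":0},{"jaw":10,"x":-0.08,"y":0,"z":0,"turn":0},{"jaw":10,"x":-0.05,"y":0,"z":0,"turn":0},{"jaw":10,"x":0,"y":0,"z":0,"turn":0}])

```text
clock: 16.8
ee_pos: [0.3928, 0.193, 0.2735]
ee_rot: [-179.6, 0.9, 179.6]
ft_force: [-0.4, -0.2, -1.7]
gripper_width: 0.0219
```

```bash
bash v.sh 9; python3 g.py 0.3937 0.193 0.27 180; python3 m.py t9 .27 .31;python3 - <<'E'
from h import *
for t in("s8","s9"):
    s=load(t);v,u=np.mgrid[0:420,0:560];P=unproj(s,u,v);h=P[...,2]
    r=(slice(190,215),slice(360,385)); q=P[r].reshape(-1,3)
    ring=q[(q[:,2]>.248)&(q[:,2]<.27)]; print(t,"ring-ish",ring.min(0).round(4),ring.max(0).round(4))
    m=np.zeros(h.shape,bool);m[212:246,330:410]=(s["p"][212:246,330:410].max(2)<40)
    Q=P[m];Q=Q[(Q[:,2]>.1)&(Q[:,2]<.25)];c=np.median(Q,0);U,S,V=np.linalg.svd(Q-c,full_matrices=False);print(len(Q),c,V[2],S)
E
```

```text
16.9 [0.3926 0.1931 0.2735] [-179.61    0.87  179.64] [ 0.16 -0.17 -1.36] [-51.  -0.  20. 114.   1.  65.  59.]
units x,y,z [-0.02  -0.     0.071] rows 0.07 turn -0.36056558573145026
bar n 48 tip [0.5636 0.1933 0.2902] dir [ 0.997  0.028 -0.069] yaw 1.59
s8 ring-ish [0.5491 0.1569 0.2483] [0.6    0.2188 0.2694]
2493 [0.592211   0.19260308 0.18068235] [-0.99877139 -0.00591783  0.04920055] [2.92108392 2.01833339 0.06147607]
s9 ring-ish [0.5484 0.1573 0.248 ] [0.6004 0.2187 0.2697]
2504 [0.5924012  0.19260122 0.1808536 ] [-0.9987396  -0.00627397  0.049798  ] [2.92880389 2.02806824 0.06269884]
```

View pics/v9.png

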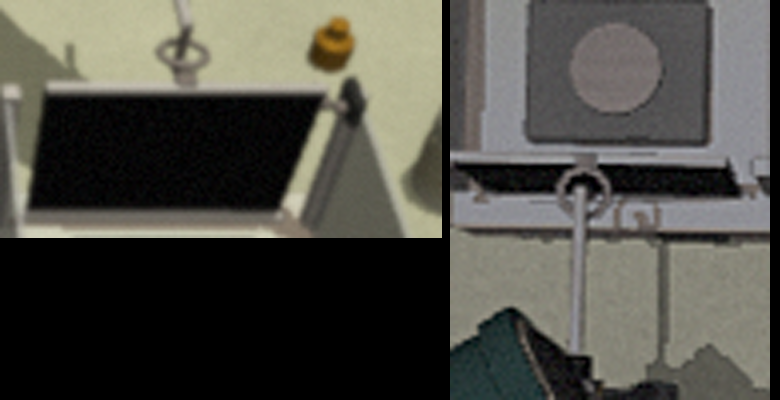

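Call:
move_arm(plan=[{"jaw":10,"x":0,"y":0,"z":-0.15,"turn":0},{"jaw":10,"x":0,"y":0,"z":-0.2,"turn":0}])

```text
clock: 17.15
ee_pos: [0.392, 0.193, 0.2917]
ee_rot: [-179.6, 0.8, 179.6]
ft_force: [0.2, 0.2, -1.1]
gripper_width: 0.0216
```

Call:
move_arm(plan=[{"jaw":10,"x":0,"y":0,"z":-0.25,"turn":0},{"jaw":10,"x":0,"y":0,"z":-0.3,"turn":0},{"jaw":10,"x":0,"y":0,"z":-0.4,"turn":0},{"jaw":10,"x":0,"y":0,"z":0,"turn":0}])

```text
clock: 17.65
ee_pos: [0.3917, 0.1937, 0.3443]
ee_rot: [-179.7, 1.0, 179.6]
ft_force: [-0.8, -0.4, -1.7]
gripper_width: 0.0217
```

```bash
bash v.sh 10; python3 g.py 0.5641 -0.246 0.335 185.1; python3 m.py t10 .32 .38
```

```text
17.75 [0.3912 0.1934 0.3426] [-179.62    0.86  179.65] [ 0.52 -0.38 -1.78] [-51.  -3.  19. 108.   2.  74.  57.]
units x,y,z [-3.51  -8.765  0.263] rows 8.76 turn -5.453149203498754
bar n 54 tip [0.5632 0.1931 0.3621] dir [1.    0.001 0.029] yaw 0.03
```

View pics/v10.png

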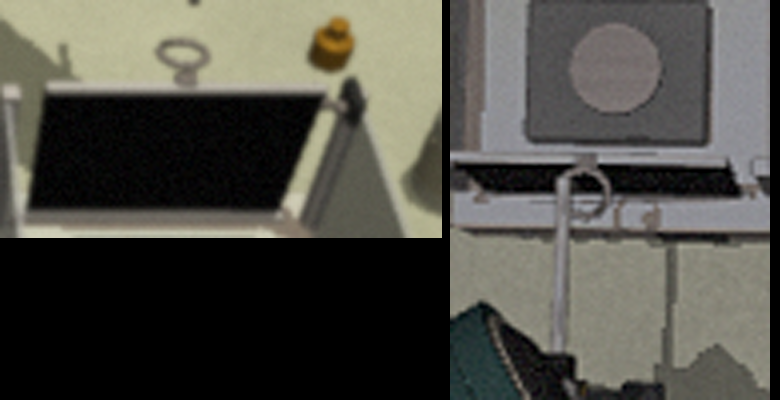

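Call:
move_arm(plan=[{"jaw":10,"x":-0.2,"y":-0.5,"z":0,"turn":-0.6},{"jaw":10,"x":-0.38,"y":-0.9,"z":0,"turn":-0.6},{"jaw":10,"x":-0.38,"y":-0.9,"z":0,"turn":-0.6},{"jaw":10,"x":-0.38,"y":-0.9,"z":0,"turn":-0.6},{"jaw":10,"x":-0.38,"y":-0.9,"z":0,"turn":-0.6},{"jaw":10,"x":-0.38,"y":-0.9,"z":0,"turn":-0.6},{"jaw":10,"x":-0.38,"y":-0.9,"z":0,"turn":-0.6},{"jaw":10,"x":-0.38,"y":-0.9,"z":0,"turn":-0.6},{"jaw":10,"x":-0.2,"y":-0.6,"z":0,"turn":-0.6},{"jaw":10,"x":0,"y":0,"z":0,"turn":0}])

```text
clock: 19.0
ee_pos: [0.5603, -0.1816, 0.3397]
ee_rot: [-179.3, 0.2, -174.5]
ft_force: [0.1, -0.1, -1.7]
gripper_width: 0.0218
```

```bash
python3 g.py 0.5641 -0.246 0.2 185.1
```

```text
19.0 [ 0.5603 -0.1816  0.3397] [-179.35    0.23 -174.53] [ 0.09 -0.07 -1.73] [-19.  18.  44.  90. -12.  77. 121.]
units x,y,z [ 0.059 -1.257  2.808] rows 2.81 turn 0.373798627274482
```

Call:
move_arm(plan=[{"jaw":10,"x":0,"y":-0.6,"z":0,"turn":0.4},{"jaw":10,"x":0.04,"y":-0.6,"z":0,"turn":0},{"jaw":10,"x":0,"y":-0.06,"z":0.5,"turn":0},{"jaw":10,"x":0,"y":0,"z":0.8,"turn":0},{"jaw":10,"x":0,"y":0,"z":0.8,"turn":0},{"jaw":10,"x":0,"y":0,"z":0.3,"turn":0},{"jaw":10,"x":0,"y":0,"z":0,"turn":0}])

```text
clock: 19.88
ee_pos: [0.5637, -0.2425, 0.214]
ee_rot: [-179.5, 0.0, -174.8]
ft_force: [-0.0, -0.8, -0.3]
gripper_width: 0.0216
```

```bash
python3 g.py 0.5641 -0.246 0.0626 185.1
python3 - <<'E'
from h import *
snap('wrist','w11');snap('scene','s11');snap('top','t11')
a=cv2.imread('pics/s11.png')[150:320,180:270];b=cv2.imread('pics/t11.png')[140:260,290:390]
a=cv2.resize(a,None,fx=3.4,fy=3.4,interpolation=cv2.INTER_CUBIC);b=cv2.resize(b,None,fx=4.5,fy=4.5,interpolation=cv2.INTER_CUBIC)
o=np.zeros((600,780,3),np.uint8);o[:a.shape[0],:a.shape[1]]=a;o[:b.shape[0],320:320+b.shape[1]]=b
cv2.imwrite('pics/v11.png',o)
E
```

```text
19.875 [ 0.5637 -0.2425  0.214 ] [-179.5     0.   -174.76] [-0.02 -0.85 -0.25] [-10.  27.  42.  95. -19.  64. 132.]
units x,y,z [-3.000e-03 -4.400e-02  3.028e+00] rows 3.03 turn 0.13903379287683038
```

View pics/w11.png

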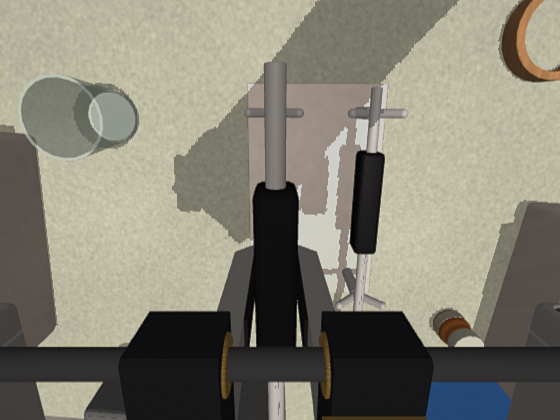

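View pics/v11.png

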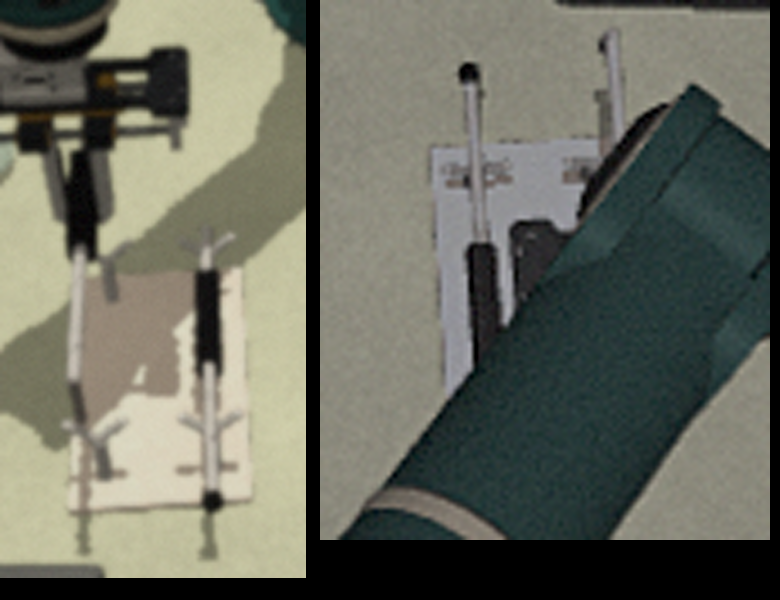

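Call:
move_arm(plan=[{"jaw":10,"x":0,"y":-0.04,"z":0.7,"turn":0.1},{"jaw":10,"x":0,"y":0,"z":0.7,"turn":0},{"jaw":10,"x":0,"y":0,"z":0.7,"turn":0},{"jaw":10,"x":0,"y":0,"z":0.3,"turn":0},{"jaw":10,"x":0,"y":0,"z":0,"turn":0}])

```text
clock: 20.65
ee_pos: [0.5697, -0.2475, 0.0995]
ee_rot: [-179.3, 0.7, -174.8]
ft_force: [-0.6, 0.5, -1.2]
gripper_width: 0.0215
```

```bash
python3 g.py 0.5641 -0.246 0.0626 185.1; python3 -c "
from h import *
snap('wrist','w12');snap('top','t12')"
python3 - <<'E'
from h import *
# bar tip from top (visible) at current height
f=load("t12");v,u=np.mgrid[0:420,0:560];P=unproj(f,u,v);h=P[...,2]
r=(slice(145,185),slice(340,365)); q=P[r].reshape(-1,3);q=q[(q[:,2]>.07)&(q[:,2]<.13)&(q[:,0]>.68)];print(len(q),q.mean(0),q.max(0))
E
```

```text
20.65 [ 0.5697 -0.2475  0.0995] [-179.26    0.74 -174.79] [-0.59  0.51 -1.2 ] [ -7.  35.  37. 100. -26.  52. 136.]
units x,y,z [0.119 0.05  0.735] rows 0.74 turn 0.11118663204990753
59 [ 0.71193922 -0.23315598  0.11604835] [ 0.7409822  -0.22611738  0.12472857]
```

View pics/w12.png

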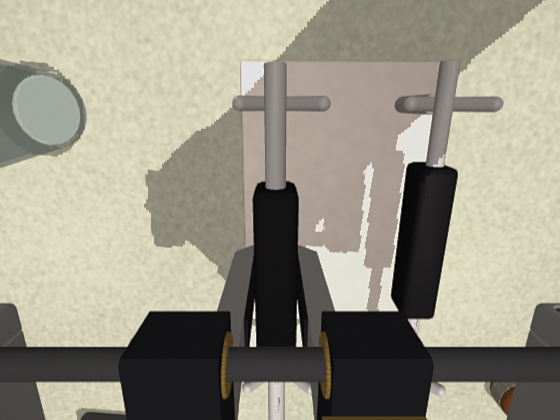

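Call:
move_arm(plan=[{"jaw":10,"x":0.12,"y":0.05,"z":0.1,"turn":0},{"jaw":10,"x":0,"y":0,"z":0.2,"turn":0},{"jaw":10,"x":0,"y":0,"z":0,"turn":0}])

```text
clock: 21.12
ee_pos: [0.5648, -0.246, 0.0865]
ee_rot: [-179.2, 1.0, -174.8]
ft_force: [0.1, -0.8, -1.3]
gripper_width: 0.0217
```

```bash
python3 g.py 0.5641 -0.246 0.0626 185.1
```

```text
21.125 [ 0.5648 -0.246   0.0865] [-179.19    0.99 -174.77] [ 0.05 -0.81 -1.28] [ -6.  35.  37. 102. -26.  50. 137.]
units x,y,z [0.021 0.008 0.478] rows 0.48 turn 0.1280031911472861
```

Call:
move_arm(plan=[{"jaw":10,"x":0.02,"y":0,"z":0.18,"turn":0.1},{"jaw":10,"x":0,"y":0,"z":0.16,"turn":0},{"jaw":10,"x":0,"y":0,"z":0,"turn":0}])

```text
clock: 21.5
ee_pos: [0.5641, -0.2463, 0.0682]
ee_rot: [-179.2, 1.0, -174.9]
ft_force: [-0.0, -0.4, -1.1]
gripper_width: 0.0215
```

```bash
python3 g.py 0.5641 -0.246 0.0626 185.1;python3 -c "
from h import *
snap('wrist','w13')"
```

```text
21.5 [ 0.5641 -0.2463  0.0682] [-179.19    0.98 -174.87] [-0.03 -0.39 -1.13] [ -6.  37.  36. 102. -27.  49. 138.]
units x,y,z [0.001 0.008 0.112] rows 0.11 turn 0.027275684639676
```

View pics/w13.png

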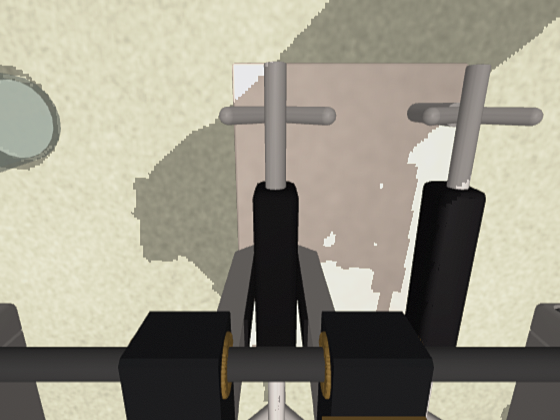

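Centred over the V (bar col 275, V 220–335). Lower the last bit gently.

Call:
move_arm(plan=[{"jaw":10,"x":0,"y":0,"z":0.05,"turn":0},{"jaw":10,"x":0,"y":0,"z":0.03,"turn":0}])

```text
clock: 21.8
ee_pos: [0.5645, -0.2466, 0.0646]
ee_rot: [-179.2, 1.0, -174.9]
ft_force: [-0.5, 0.1, 0.9]
gripper_width: 0.0216
```

Call:
move_arm(plan=[{"jaw":10,"x":0,"y":0,"z":0.03,"turn":0}])

```text
clock: 21.92
ee_pos: [0.5646, -0.2467, 0.0634]
ee_rot: [-179.2, 1.0, -174.9]
ft_force: [-1.6, 0.6, 7.3]
gripper_width: 0.0219
```

Call:
move_arm(plan=[{"jaw":10,"x":0,"y":0,"z":0.03,"turn":0}])

```text
clock: 22.05
ee_pos: [0.5648, -0.2467, 0.0626]
ee_rot: [-179.2, 1.1, -174.9]
ft_force: [-8.7, 6.6, 26.3]
gripper_width: 0.0215
```

Call:
move_arm(plan=[{"jaw":10,"x":0,"y":0,"z":-0.015,"turn":0},{"jaw":10,"x":0,"y":0,"z":0,"turn":0}], squeeze=10)

```text
clock: 22.3
ee_pos: [0.5651, -0.2464, 0.0636]
ee_rot: [-179.2, 1.1, -174.9]
ft_force: [-0.5, -0.7, -1.2]
gripper_width: 0.0221
```

Call:
move_arm(plan=[{"jaw":26,"x":0,"y":0,"z":0,"turn":0},{"jaw":30,"x":0,"y":0,"z":0,"turn":0},{"jaw":50,"x":0,"y":0,"z":0,"turn":0},{"jaw":60,"x":0,"y":0,"z":0,"turn":0}])

```text
clock: 22.8
ee_pos: [0.5652, -0.2468, 0.0636]
ee_rot: [-179.2, 1.1, -174.9]
ft_force: [-0.4, -0.5, -0.2]
gripper_width: 0.0468
```

```bash
python3 g.py 0.5641 -0.246 0.0626 185.1;python3 -c "
from h import *
snap('wrist','w14')"
```

```text
22.8 [ 0.5652 -0.2468  0.0636] [-179.17    1.11 -174.88] [-0.38 -0.51 -0.17] [ -5.  37.  35. 102. -28.  48. 138.]
units x,y,z [0.02  0.018 0.02 ] rows 0.02 turn 0.022483655549194737
```

View pics/w14.png

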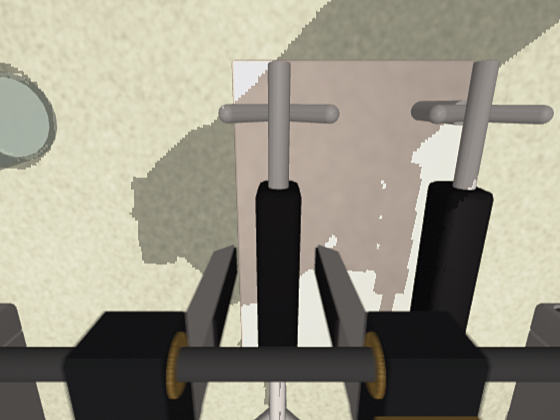

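The pole lies in the V and the jaws are clear of it; now open a little more and lift straight up.

Call:
move_arm(plan=[{"jaw":60,"x":0,"y":0,"z":0,"turn":0},{"jaw":60,"x":0,"y":0,"z":-0.4,"turn":0},{"jaw":60,"x":0,"y":0,"z":-0.6,"turn":0},{"jaw":60,"x":0,"y":0,"z":-0.8,"turn":0},{"jaw":60,"x":0,"y":0,"z":-0.9,"turn":0},{"jaw":60,"x":0,"y":0,"z":-0.9,"turn":0},{"jaw":60,"x":0.6,"y":0,"z":-0.9,"turn":0},{"jaw":60,"x":0.9,"y":0,"z":0,"turn":0},{"jaw":60,"x":0.9,"y":0,"z":0,"turn":0},{"jaw":60,"x":0,"y":0,"z":0,"turn":0}])

```text
clock: 24.1
ee_pos: [0.4356, -0.2572, 0.3037]
ee_rot: [-179.1, 1.5, -175.1]
ft_force: [0.4, 0.6, 0.1]
gripper_width: 0.0599
```

```bash
python3 g.py 0.5 -0.246 0.3 185.1
python3 - <<'E'
from h import *
snap('wrist','w15');snap('scene','s15');snap('top','t15')
a=cv2.imread('pics/s15.png')[150:320,150:450];b=cv2.imread('pics/t15.png')[90:260,160:440]
a=cv2.resize(a,None,fx=2.0,fy=2.0,interpolation=cv2.INTER_CUBIC)[:300];b=cv2.resize(b,None,fx=1.75,fy=1.75,interpolation=cv2.INTER_CUBIC)
o=np.zeros((600,780,3),np.uint8);o[:a.shape[0],:a.shape[1]]=a;o[300:300+b.shape[0],:b.shape[1]]=b
cv2.imwrite('pics/v15.png',o)
s=load("s15");v,u=np.mgrid[0:420,0:560];P=unproj(s,u,v)
m=np.zeros(u.shape,bool);m[212:246,330:410]=(s["p"][212:246,330:410].max(2)<40)
Q=P[m];Q=Q[(Q[:,2]>.1)&(Q[:,2]<.25)];c=np.median(Q,0);print("panel",c,np.linalg.svd(Q-c,full_matrices=False)[2][2])
f=load("t15");P=unproj(f,u,v)
for nm,(c0,c1) in dict(hook=(340,365),rod=(315,336)).items():
  q=P[145:235,c0:c1].reshape(-1,3);q=q[(q[:,2]>.066)&(q[:,2]<.095)];print(nm,len(q),q.min(0).round(3),q.max(0).round(3))
  f0=load("top0");P0=unproj(f0,u,v);q=P0[145:235,c0:c1].reshape(-1,3);q=q[(q[:,2]>.066)&(q[:,2]<.095)];print(' before',len(q),q.min(0).round(3),q.max(0).round(3))
E
```

```text
24.1 [ 0.4356 -0.2572  0.3037] [-179.1     1.52 -175.13] [0.42 0.64 0.12] [-17.   7.  49. 105.  -6.  68. 128.]
units x,y,z [-1.299  0.115  0.107] rows 1.3 turn -0.22804990540697645
panel [0.59229815 0.19263316 0.18030911] [-0.99877881 -0.00569964  0.04907553]
hook 402 [ 0.476 -0.266  0.067] [ 0.737 -0.211  0.094]
 before 420 [ 0.474 -0.275  0.068] [ 0.735 -0.211  0.094]
rod 414 [ 0.471 -0.184  0.068] [ 0.74  -0.121  0.095]
 before 417 [ 0.471 -0.184  0.066] [ 0.739 -0.121  0.094]
```

View pics/v15.png

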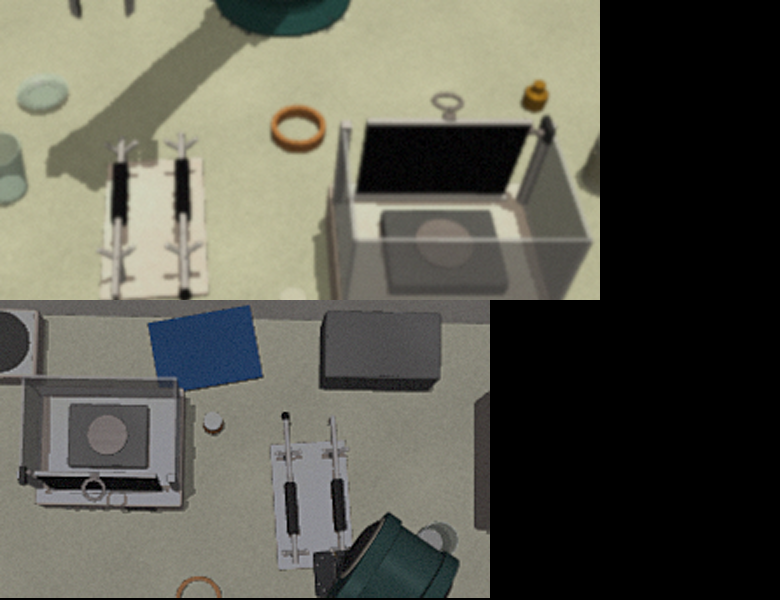

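View pics/w15.png

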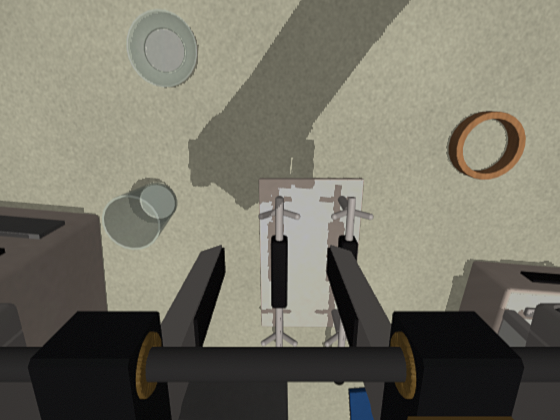

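```bash
python3 -c "
from rig import bot
print(bot.hand_in())"
```

```text
the job is handed in; nothing more can be done
None
```

The panel is shut, the hook pole is back on its own rests, and the job was handed in at about 24 s; no verdict is reported.

- **Pull:** I lowered the hook through the eye and pulled the panel back. The pull peaked at about 10 N at the catch, fell to about 2 N, then rose sharply on the seal. I held it for about 1.5 s.
- **Force on the eye:** The horizontal pull on the seal mostly read 12–14 N, with dips to about 10 N when I reduced the step. Part of the load was vertical, up to about 6.5 N after taking off the pole's weight. The highest combined load in any reading was about 15.5 N, under the 18 N limit. I only had readings at the end of each move, so a brief spike between them would not show.
- **Panel:** The scene camera put it at 0.049 rad under load, and 0.049–0.050 rad after I unhooked the pole and again just before handing in. That is inside the stated seal range, so it has not sprung back.
- **Pole and bench:** The pole lies in both V rests within about 2 mm of where it started. As I set it down, the wrist force reached about 27–28 N for a moment, and I eased off before opening the jaws. The rod measured unmoved. The other things looked undisturbed in the last pictures, but I did not measure each one, and those views did not show the flask fully.

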